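# Set the odd rocker on the tensioner pump's switch box

### The job

On the grey switch box one of the four white rockers is tipped the opposite way to the other three. Lift the steel stylus out of its rest block and with its tip press that rocker's raised end fully down, so that all four match; leave the other three as they are and keep the gripper itself off the rockers. Then stand the stylus back in the rest block's hole, its collar down on the block, and let go.

Things in the scene. Friction and masses are not known exactly. Their poses are not given: they have to be found in the camera images.
- stylus_grip (a point): Centre of the grip of the loose steel stylus (0.10 to 0.16 kg), hanging upright in the rest block. From the tip up: shaft 10 mm in diameter, 55 mm long; flat collar 40 mm in diameter, 6 mm thick; round grip 22 mm in diameter, 60 mm long; 121 mm in all. This point is on the axis, 90 mm above the tip, 29 mm above the collar's top. z runs along the axis from tip to top.
- rest_hole0 (a point): Mouth centre, at the top face, of the 27 mm through hole in the rest block (dark steel, fixed, 84 x 84 x 70 mm high). The stylus's collar sits on the top face, its shaft in the hole with play; the grip point is then 35 mm above this point. z up.
- pad_odd (a point): Where to press the odd rocker: on its top face, mid-width, 17 mm from its pivot line towards its far end (away from the robot), which starts raised; moves with it, sinking about 11 mm as it goes over. x runs along the rocker to its far end, y along the row, z out of its top. Pivot line: 17 mm back along x, 8 mm below, 54 mm above the bench. It stays where left; about 3 N tips it.
- rocker_odd (a joint): Tilt of that rocker, rad: starts at about -0.3 (far end raised), 0 level, +0.33 at its stop, far end fully down like the others. Switch box: grey, fixed, 96 x 190 x 50 mm high, turned by up to 20 degrees; four white rockers, each 52 mm long and 26 mm wide, side by side 36 mm apart, in any order.
- rocker_a (a joint): Tilt of one of the three other rockers (same form), rad: about +0.3 with its far end pressed down, as it must stay.
- rocker_b (a joint): Tilt of one of the three other rockers (same form), rad: about +0.3 with its far end pressed down, as it must stay.
- rocker_c (a joint): Tilt of one of the three other rockers (same form), rad: about +0.3 with its far end pressed down, as it must stay.

How it is judged:
On the way, in this order (a step that is already met when the one before it is completed fails the run):
1. the stylus is lifted out of the rest block (z of stylus_grip in the frame of rest_hole0 above 0.085 m), for 0.1 s.
2. the odd rocker is tipped over by the stylus (value of joint rocker_odd above 0.24 rad and contact force between stylus and rocker_odd above 0.2 N).
At the end, for the whole second after the job is handed in: The odd rocker is tipped to match the others (tilt above 0.24 rad), the other three still stand above 0.22 rad, and the released stylus stands upright (within 7 degrees) in the rest block's hole, its grip point within 14 mm of the hole's axis and 30 to 41 mm above the block (value of joint rocker_odd above 0.24 rad and value of joint each of rocker_a, rocker_b, rocker_c above 0.22 rad and horizontal distance between stylus_grip and rest_hole0 below 0.014 m and z of stylus_grip in the frame of rest_hole0 between 0.03 and 0.041 m and angle between stylus_grip's own z axis and vertical below 0.12 rad); the robot touches nothing.
It fails at once if another rocker is moved (value of joint any of rocker_a, rocker_b, rocker_c below 0.2 rad).
It fails at once if the gripper itself touches a rocker (contact force between any of the fingers, the arm and rocker_odd above 0.5 N or contact force between any of the fingers, the arm and rocker_a above 0.5 N or contact force between any of the fingers, the arm and rocker_b above 0.5 N or contact force between any of the fingers, the arm and rocker_c above 0.5 N).
It also fails if it takes over 48 s, if anything falls off the work surface, if the arm or the gripper's body presses on something with over 40 N, if the wrist force passes 120 N, or if a joint passes its speed limit or range.

### The arm

A 7-joint arm with a two-finger parallel gripper is mounted at the origin on the work surface. World frame = base frame: x ahead of the robot, y to its left, z up, the work surface at z = 0. Lengths are in m, angles in rad, forces in N, time in s.
With the tool pointing down it reaches from about 0.4 to 0.85 m from the base axis. Payload 10.4 kg.
Tool frame: the origin (TCP) lies midway between the tips of the shut fingers; the grasp point (between the pads) lies 19 mm behind it; x points along the fingers, y is the direction in which the jaws open and shut, and the axes are right-handed (so a half turn about x gives the same grasp; the last joint's range is limited). The gripper opens to 87 mm and grips with 3 to 60 N. Pads are 19 mm wide; open, the fingers measure 117 mm over their backs; the gripper's body (75 mm by 190 mm) begins 51 mm behind the grasp point.
Start: joints at [-1.365, 0.332, -0.065, 1.46, 0.022, 1.35, -0.088], TCP at [0.142, 0.609, 0.223] pointing down, gripper open.
Joint ranges: [-2.6, 2.6], [-0.5, 2.12], [-1.47, 1.34], [0.16, 2.42], [-1.27, 4.41], [0.06, 2.06], [-2.6, 2.6]. Speed limits (rad/s): [2.22, 2.22, 2.79, 2.79, 3.14, 3.14, 3.14].

### API

Orientations are given as a unit quaternion [x, y, z, w].
In Python, from bench import r gives the robot as it stands.
- The arm moves only by the shell command python3 -m jog 'ROWS' [OPENING] [FORCE]. ROWS is JSON, a list of rows, each an object with "slide": the shift along the tool's x, y, z in cm, a list of three; "roll": the turn about the tool's x in degrees. A call has 1 to 5 rows; each row is the pose to reach, as a shift and turn from the pose measured when the call began, along the tool's axes at that moment; what a row does not reach only later rows make up. A row lasts 1/12 s, in which the tool goes at most 41.7 mm and 7.16 degrees, less where a joint would pass 70% of its speed; a pose out of reach is approached as far as the arm can. A call with a gripper value outside its range is refused whole. OPENING is the closure, from 0 (fully open) to 1 (shut), set as the call begins (- or left out, the last holds). The fingers move at their own pace and stop on an object; FORCE is the grip in N (left out, the last holds). Time passes only in rows, so rows that repeat a pose let the fingers close. It gives the time, the measured TCP pose, the force and the opening at its end, in the units of the state.
- r.read_state(): the state, without advancing time (a new reading comes with each control period).
- r.camera(name): name is "side" or "top"; returns the picture (420x560x3 uint8, red, green, blue); there is no depth.
- r.camera_info(name): a dict with "intrinsics" (3x3 intrinsics, pixels), "R" (3x3) and "t" (3): a world point X has camera coordinates R X + t. Camera axes: x right, y down, z forward; pixel columns grow to the right and rows downward; lengths in m; the calibration is good to about 2 mm. A picture is of the moment at which its call begins. camera_info takes no time and is no camera call.
- r.close_job(): hands the job in, once; it reports no verdict.
The state is a dict: "time": time; "joint_positions": joint angles; "joint_vel": joint speeds; "joint_torque": joint torques, N m; "ee_pos": TCP position; "eef_rot": TCP orientation; "ft_force": force on the tool from outside, world axes, zero at the start; "torque": the same for the moment, N m; "width": finger opening in m.
Only numpy, scipy, OpenCV 4.12 (cv2) and the standard library are available. Lean on these libraries where they do the work, as an engineer would, in place of code of your own. Each camera call takes 0.05 s, during which the arm holds its last target.

## Working session

There is one attempt and no reset: what is moved stays moved. The work goes in short steps, Python scripts to look and compute and a shell command to move; the robot and the scene stay as the last step left them, time stands still between calls to the robot, and variables do not carry over. Pictures are saved under pics/ and viewed, and the job is handed in when it is done.

```bash
ls; mkdir -p pics
python3 - <<'E'
from bench import r
import cv2
s=r.read_state()
for k in s: print(k,s[k])
for n in("side","top"):
    cv2.imwrite(f"pics/{n}0.png",r.camera(n)[:,:,::-1]); print(n,r.camera_info(n))
E
```

```text
pics
time 0.0
joint_positions [-1.36457268  0.33286526 -0.06468127  1.46096447  0.02160129  1.34990475
 -0.0884704 ]
joint_vel [ 4.49069869e-04 -1.46789454e-03 -2.92057871e-04 -3.93412390e-04
 -1.61931835e-03  2.83343148e-05 -2.28552566e-05]
joint_torque [-7.19592254e-05 -6.23272991e+01  2.42197764e-02 -3.89884257e+01
 -6.14854437e-02  4.01653675e-02  1.59179040e-04]
ee_pos [0.14169734 0.60831482 0.22174697]
eef_rot [ 0.08020274  0.70251663 -0.08122355  0.7024533 ]
ft_force [-0.37512818 -0.2782259  -0.24718288]
torque [ 0.03547849  0.03035874 -0.02811921]
width 0.08698495974244645
side {'intrinsics': array([[409.16648682,   0.        , 272.80466644],
       [  0.        , 409.16648682, 204.67914064],
       [  0.        ,   0.        ,   1.        ]]), 'R': array([[ 0.81457982, -0.57978381, -0.01761948],
       [-0.32969539, -0.43779338, -0.8364436 ],
       [ 0.47724277,  0.68715914, -0.54776971]]), 't': array([-0.42117856,  0.28471896,  0.43485894])}
top {'intrinsics': array([[399.53579555,   0.        , 281.02946042],
       [  0.        , 399.53579555, 211.70646946],
       [  0.        ,   0.        ,   1.        ]]), 'R': array([[ 8.63027947e-04, -9.99994619e-01, -3.16503606e-03],
       [-9.76401892e-01, -1.59137399e-04, -2.15961387e-01],
       [ 2.15959721e-01,  3.27672791e-03, -9.76396775e-01]]), 't': array([0.01204086, 0.58986549, 0.7538742 ])}
```

View pics/side0.png

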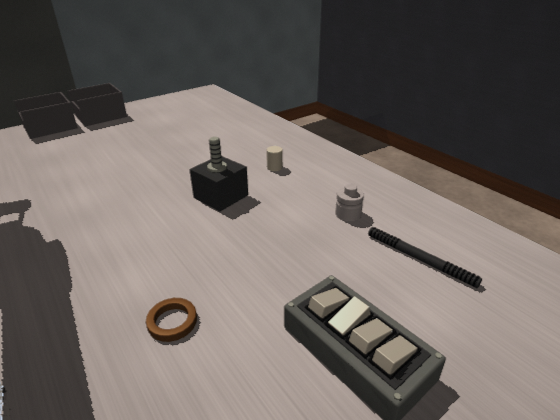

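View pics/top0.png

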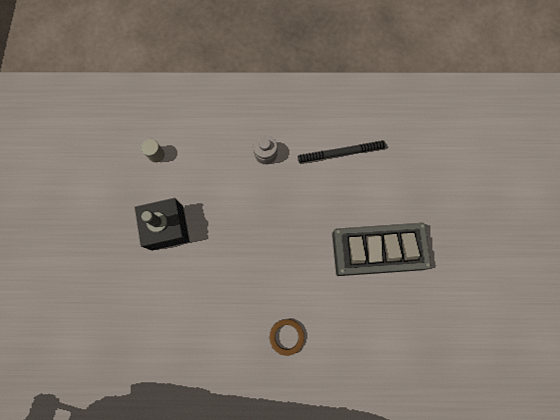

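Run:
```python
import cv2,numpy as np
s=cv2.imread("pics/side0.png");t=cv2.imread("pics/top0.png")
g=lambda im:cv2.convertScaleAbs(im,alpha=1.3,beta=15)
cv2.imwrite("pics/c1.png",np.hstack([g(cv2.resize(s[270:410,275:445],None,fx=4,fy=4,interpolation=2))])[:600])
cv2.imwrite("pics/c2.png",g(cv2.resize(t[215:285,325:440],None,fx=6,fy=6,interpolation=2)))
cv2.imwrite("pics/c3.png",np.hstack([g(cv2.resize(s[130:210,185:255],None,fx=5,fy=5,interpolation=2)),g(cv2.resize(t[190:270,125:195],None,fx=5,fy=5,interpolation=2))]))
```

```text
(no output)
```

View pics/c1.png

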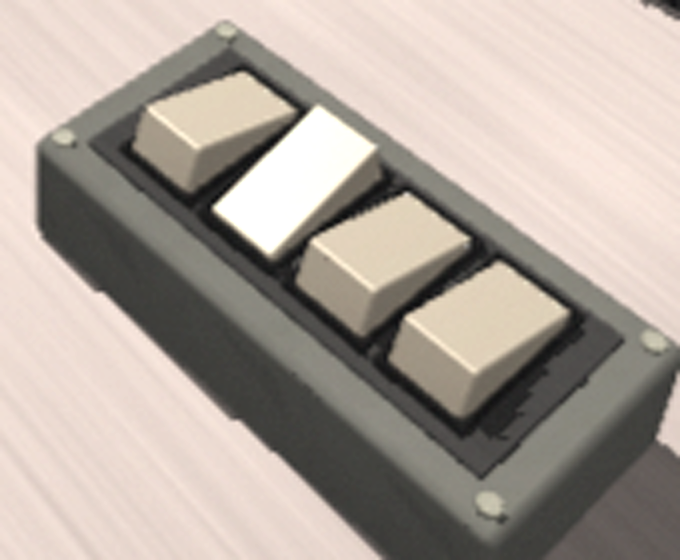

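View pics/c2.png

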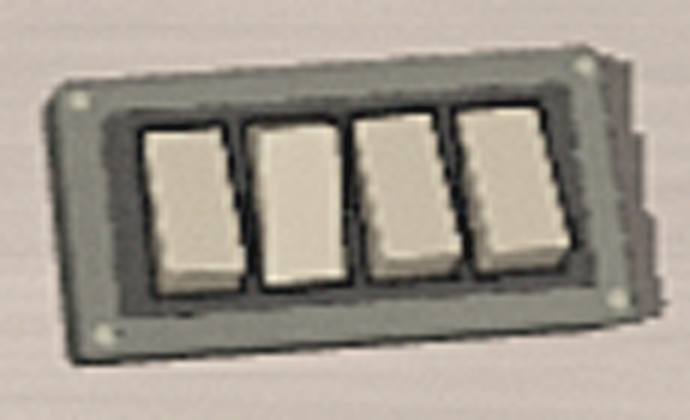

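View pics/c3.png

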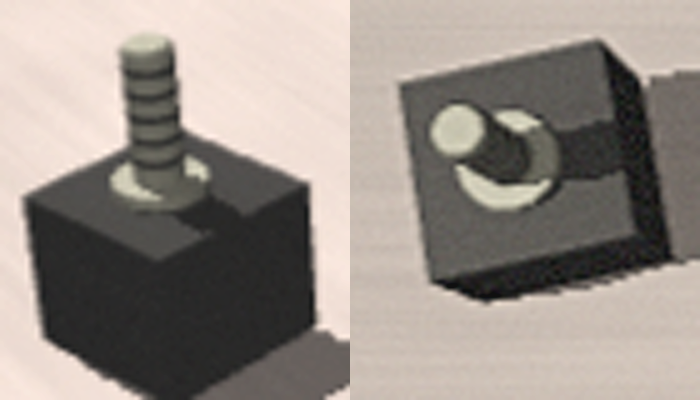

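```bash
cat > h.py <<'E'
import numpy as np
from bench import r
I={n:r.camera_info(n) for n in("side","top")}
def ray(n,p):
    i=I[n];K=np.array(i["intrinsics"]);R=np.array(i["R"]);t=np.array(i["t"])
    d=R.T@np.linalg.inv(K)@np.array([p[0],p[1],1.]);return -R.T@t,d/np.linalg.norm(d)
def pl(n,p,z):
    c,d=ray(n,p);return c+d*(z-c[2])/d[2]
def tri(ps,pt):
    A=np.zeros((3,3));b=np.zeros(3)
    for n,p in(("side",ps),("top",pt)):
        c,d=ray(n,p);M=np.eye(3)-np.outer(d,d);A+=M;b+=M@c
    return np.linalg.solve(A,b)
def proj(n,X):
    i=I[n];c=np.array(i["R"])@X+i["t"];q=np.array(i["intrinsics"])@c;return q[:2]/q[2]
def src(p,f,o): return (np.array(p)+.5)/f-.5+np.array(o)
E
python3 - <<'E'
from h import *
np.set_printoptions(precision=4,suppress=True)
T=[src(p,6,(325,215)) for p in((79,100),(583,66),(619,300),(104,335))]
S=[src(p,4,(275,270)) for p in((226,32),(655,342),(490,505),(63,137))]
for a,b in zip(S,T): print(tri(a,b),pl("side",a,.05),pl("top",b,.05))
print("rocker top corners odd")
# far-left, far-right, near-right, near-left
T2=[src(p,6,(325,215)) for p in((247,127),(337,122),(344,279),(265,286))]
S2=[src(p,4,(275,270)) for p in((320,104),(380,150),(272,260),(213,209))]
for a,b in zip(S2,T2): print(tri(a,b))
print("stylus")
a=src((147,42),5,(185,130));b=src((109,131),5,(125,190))
print(tri(a,b),pl("side",a,.136),pl("top",b,.136))
print("block")
for p in((52,84),(252,40),(289,232),(82,283)): print(pl("top",src(p,5,(125,190)),.07))
for p in((25,200),(310,183),(158,262)): print(pl("side",src(p,5,(185,130)),.07))
# collar: side ellipse, top ellipse centre at z~.076
print(pl("top",src((158,160),5,(125,190)),.076),pl("side",src((160,181),5,(185,130)),.076))
E
```

```text
[ 0.5506 -0.1038  0.0504] [ 0.5496 -0.103   0.05  ] [ 0.5518 -0.1046  0.05  ]
[ 0.5628 -0.2775  0.0508] [ 0.5625 -0.2767  0.05  ] [ 0.5637 -0.2785  0.05  ]
[ 0.4826 -0.2834  0.0516] [ 0.4827 -0.2824  0.05  ] [ 0.4835 -0.2846  0.05  ]
[ 0.4706 -0.1098  0.0515] [ 0.4705 -0.1083  0.05  ] [ 0.4717 -0.1106  0.05  ]
rocker top corners odd
[ 0.54   -0.1587  0.065 ]
[ 0.54   -0.1873  0.0683]
[ 0.4895 -0.1908  0.0548]
[ 0.4878 -0.1646  0.0546]
stylus
[0.565  0.2625 0.1381] [0.5664 0.267  0.136 ] [0.5662 0.2629 0.136 ]
block
[0.5997 0.3106 0.07  ]
[0.6182 0.2299 0.07  ]
[0.5386 0.2104 0.07  ]
[0.518  0.2921 0.07  ]
[0.5164 0.2931 0.07  ]
[0.6182 0.2342 0.07  ]
[0.5355 0.2146 0.07  ]
[0.5669 0.2632 0.076 ] [0.564  0.2635 0.076 ]
```

```bash
cat >> h.py <<'E'
from scipy.spatial.transform import Rotation as Ro
np.set_printoptions(precision=4,suppress=True)
def to(x,y,z):
    s=r.read_state();R=Ro.from_quat(s["eef_rot"]).as_matrix()
    print("t",s["time"],"pos",np.array(s["ee_pos"]),"axx",R[:,0],"y",R[:,1],"F",np.array(s["ft_force"]),"w",round(s["width"],4),"q",np.array(s["joint_positions"]))
    print("slide cm",100*R.T@(np.array([x,y,z])-s["ee_pos"]), "verticalroll?",)
E
python3 -c "
from h import *
to(.5665,.263,.2)"
```

```text
t 0.1 pos [0.1417 0.6084 0.2219] axx [-0.0002 -0.0012 -1.    ] y [ 0.2268  0.9739 -0.0012] F [-0.7594 -0.6645 -0.6764] w 0.0869 q [-1.3646  0.3328 -0.0647  1.4608  0.0216  1.3499 -0.0885]
slide cm [  2.2199 -23.9998  49.207 ] verticalroll?
```

```bash
python3 -m jog '[{"slide":[0,-1.6,3.3]},{"slide":[0,-3.2,6.6]},{"slide":[0,-4.8,9.9]},{"slide":[0,-6.4,13.2]},{"slide":[0,-8,16.4]}]' 0 40; python3 -c "
from h import *
to(.5665,.263,.2)"
```

```text
t 0.1 pos [0.1417 0.6084 0.2219] axx [-0.0002 -0.0012 -1.    ] y [ 0.2268  0.9739 -0.0012] F [-0.7594 -0.6645 -0.6764] w 0.0869 q [-1.3646  0.3328 -0.0647  1.4608  0.0216  1.3499 -0.0885]
slide cm [  2.2199 -23.9998  49.207 ] verticalroll?invalid input at $[0]: expected keys slide, roll
```

```bash
python3 -m jog '[{"slide":[0,-1.6,3.3],"roll":0},{"slide":[0,-3.2,6.6],"roll":0},{"slide":[0,-4.8,9.9],"roll":0},{"slide":[0,-6.4,13.2],"roll":0},{"slide":[0,-8,16.4],"roll":0}]' 0 40; python3 -c "
from h import *
to(.5665,.263,.2)"
```

```text
time: 0.52
ee_pos: [0.2845, 0.4917, 0.2216]
eef_rot: [0.08, 0.703, -0.081, 0.702]
ft_force: [0.1, 0.9, -0.1]
width: 0.0867
t 0.5167 pos [0.2845 0.4917 0.2216] axx [-0.0004 -0.0018 -1.    ] y [ 0.227   0.9739 -0.0018] F [ 0.1493  0.9007 -0.0958] w 0.0867 q [-1.1502  0.2073  0.027   1.6191 -0.0053  1.3171  0.2193]
slide cm [  2.1914 -15.8631  32.6529] verticalroll?
```

```bash
python3 -m jog '[{"slide":[0,-1.6,3.3],"roll":0},{"slide":[0,-3.2,6.6],"roll":0},{"slide":[0,-4.8,9.9],"roll":0},{"slide":[0,-6.4,13.2],"roll":0},{"slide":[0,-8,16.4],"roll":0}]'; python3 -c "
from h import *
to(.5665,.263,.2)"
```

```text
time: 0.93
ee_pos: [0.4273, 0.3749, 0.2216]
eef_rot: [0.08, 0.703, -0.082, 0.702]
ft_force: [0.1, 0.2, -0.6]
width: 0.0868
t 0.9333 pos [0.4273 0.3749 0.2216] axx [-0.0006 -0.0021 -1.    ] y [ 0.2272  0.9738 -0.0022] F [ 0.1264  0.1872 -0.6148] w 0.0868 q [-0.9336  0.2062  0.1534  1.6241 -0.0312  1.3156  0.5661]
slide cm [ 2.1715 -7.7282 16.0999] verticalroll?
```

```bash
python3 -m jog '[{"slide":[0,-1.6,3.3],"roll":0},{"slide":[0,-3.2,6.6],"roll":0},{"slide":[0.5,-4.8,9.9],"roll":0},{"slide":[1,-6.4,13.2],"roll":0},{"slide":[2,-7.7,16.1],"roll":0}]'
python3 - <<'E'
from h import *
import cv2
for n in("side","top"):
    cv2.imwrite(f"pics/{n}1.png",r.camera(n)[:,:,::-1])
to(.5665,.263,.087)
E
```

```text
time: 1.35
ee_pos: [0.5685, 0.2612, 0.2022]
eef_rot: [0.081, 0.702, -0.082, 0.703]
ft_force: [0.2, 0.5, -0.3]
width: 0.0872
t 1.45 pos [0.5697 0.257  0.1995] axx [-0.0014 -0.0064 -1.    ] y [ 0.235   0.972  -0.0066] F [-0.4115 -0.802   0.4767] w 0.0874 q [-0.7064  0.3488  0.265   1.5039 -0.0876  1.3053  0.9004]
slide cm [11.2504  0.581  -0.4538] verticalroll?
```

View pics/side1.png

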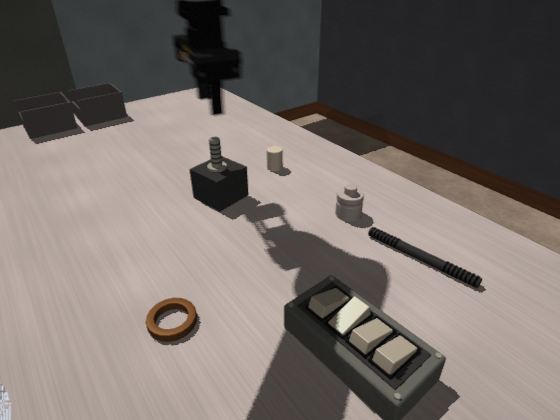

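View pics/top1.png

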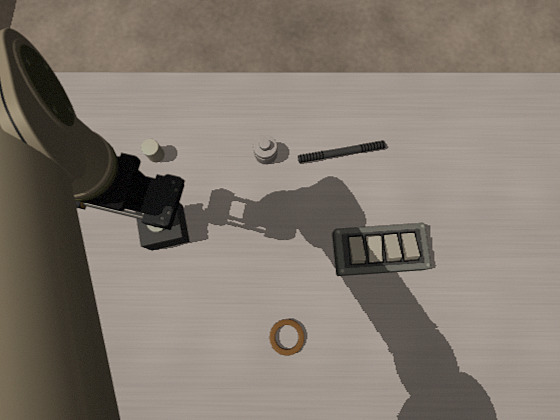

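Side view shows the gripper above the stylus (fingers around (215,95), grip at (215,140)). The top view has the block partly covered, at (163,225). It's still settling, so I'll hold for a moment.

```bash
python3 -m jog '[{"slide":[0,0.58,-0.45],"roll":0},{"slide":[0,0.58,-0.45],"roll":0},{"slide":[0,0.58,-0.45],"roll":0}]'; python3 -c "
from h import *
to(.5665,.263,.087)"
```

```text
time: 1.7
ee_pos: [0.5656, 0.2654, 0.1994]
eef_rot: [0.081, 0.703, -0.085, 0.702]
ft_force: [-0.3, -0.4, 0.3]
width: 0.0872
t 1.7 pos [0.5656 0.2654 0.1994] axx [-0.0021 -0.006  -1.    ] y [ 0.2326  0.9726 -0.0063] F [-0.2757 -0.4406  0.26  ] w 0.0872 q [-0.7163  0.3485  0.2592  1.5039 -0.0863  1.3054  0.8871]
slide cm [11.2395 -0.1382  0.1452] verticalroll?
```

```bash
python3 -m jog '[{"slide":[2,-0.1,0.1],"roll":0},{"slide":[4.5,-0.1,0.1],"roll":0},{"slide":[7,-0.1,0.1],"roll":0},{"slide":[8,-0.1,0.1],"roll":0},{"slide":[8,-0.1,0.1],"roll":0}]'; python3 -c "
from h import *
to(.5665,.263,.087)"
```

```text
time: 2.12
ee_pos: [0.5642, 0.2641, 0.1172]
eef_rot: [0.079, 0.704, -0.085, 0.701]
ft_force: [-0.7, 0.3, 1.5]
width: 0.0868
t 2.1167 pos [0.5642 0.2641 0.1172] axx [-0.0057 -0.0077 -1.    ] y [ 0.2308  0.973  -0.0088] F [-0.683   0.3164  1.5078] w 0.0868 q [-0.7074  0.4116  0.2481  1.5988 -0.1031  1.153   0.9014]
slide cm [ 3.0224 -0.0281  0.256 ] verticalroll?
```

```bash
python3 -m jog '[{"slide":[1,0,0.2],"roll":0},{"slide":[2,0,0.2],"roll":0},{"slide":[2.9,0,0.2],"roll":0},{"slide":[2.9,0,0.2],"roll":0},{"slide":[2.9,0,0.2],"roll":0}]'
python3 - <<'E'
from h import *
import cv2
to(.5665,.263,.087)
cv2.imwrite("pics/s2.png",cv2.resize(r.camera("side")[110:230,160:280,::-1],None,fx=5,fy=5,interpolation=2))
E
```

```text
time: 2.53
ee_pos: [0.5658, 0.2633, 0.0879]
eef_rot: [0.079, 0.704, -0.085, 0.7]
ft_force: [-0.3, -0.6, 0.3]
width: 0.0874
t 2.5333 pos [0.5658 0.2633 0.0879] axx [-0.0063 -0.008  -0.9999] y [ 0.2309  0.9729 -0.0093] F [-0.2833 -0.6057  0.3163] w 0.0874 q [-0.701   0.4436  0.2436  1.6209 -0.1117  1.1005  0.9094]
slide cm [ 0.0934 -0.0159  0.0727] verticalroll?
```

View pics/s2.png

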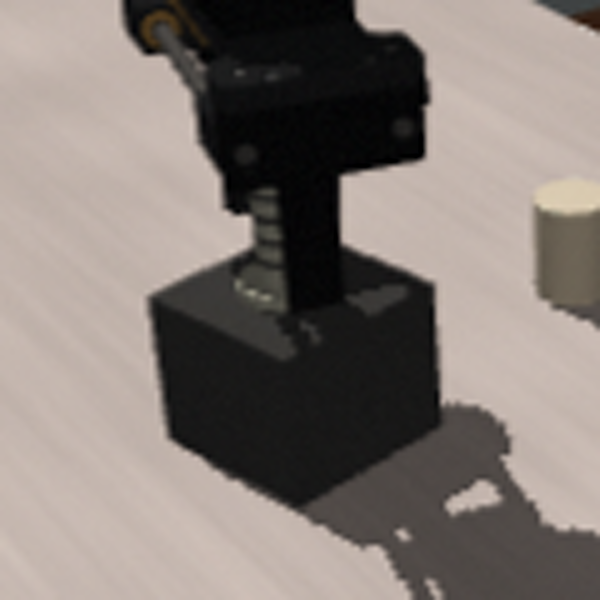

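The fingers straddle the grip: grip at (265,230) in the crop, near finger at (315,240), with the tips just above the collar. Closing now.

```bash
for i in 1 2; do python3 -m jog '[{"slide":[0,0,0],"roll":0},{"slide":[0,0,0],"roll":0},{"slide":[0,0,0],"roll":0},{"slide":[0,0,0],"roll":0},{"slide":[0,0,0],"roll":0}]' 1 50; done; python3 -c "
from h import *
to(.5665,.263,.087)"
```

```text
time: 3.0
ee_pos: [0.5663, 0.2634, 0.0886]
eef_rot: [0.079, 0.704, -0.085, 0.701]
ft_force: [-0.2, 0.2, -0.2]
width: 0.0615
time: 3.42
ee_pos: [0.5662, 0.2635, 0.0886]
eef_rot: [0.079, 0.704, -0.085, 0.701]
ft_force: [0.8, -1.0, 0.1]
width: 0.0281
t 3.4167 pos [0.5662 0.2635 0.0886] axx [-0.0054 -0.0075 -1.    ] y [ 0.2309  0.9729 -0.0085] F [ 0.8041 -1.0181  0.1057] w 0.0281 q [-0.701   0.4429  0.2438  1.6202 -0.1116  1.1007  0.9094]
slide cm [ 0.1642 -0.037   0.0383] verticalroll?
```

```bash
for i in 1; do python3 -m jog '[{"slide":[0,0,0],"roll":0},{"slide":[0,0,0],"roll":0},{"slide":[0,0,0],"roll":0},{"slide":[0,0,0],"roll":0},{"slide":[0,0,0],"roll":0}]' 1 50; done; python3 -c "
from h import *
to(.5665,.263,.087)"
```

```text
time: 3.83
ee_pos: [0.5663, 0.2636, 0.0887]
eef_rot: [0.079, 0.704, -0.085, 0.701]
ft_force: [0.1, 1.1, 1.1]
width: 0.0208
t 3.8333 pos [0.5663 0.2636 0.0887] axx [-0.0052 -0.0073 -1.    ] y [ 0.2309  0.9729 -0.0083] F [0.0666 1.0949 1.1117] w 0.0208 q [-0.701   0.4429  0.2437  1.6201 -0.1117  1.1006  0.9094]
slide cm [ 0.1695 -0.0515  0.0362] verticalroll?
```

```bash
python3 -m jog '[{"slide":[-1,0,0],"roll":0},{"slide":[-2.5,0,0],"roll":0},{"slide":[-4.5,0,0],"roll":0},{"slide":[-7,0,0],"roll":0},{"slide":[-10,0,0],"roll":0}]' 1 60;  python3 -m jog '[{"slide":[-1,0,0],"roll":0},{"slide":[-1,0,0],"roll":0},{"slide":[-1,0,0],"roll":0}]'
python3 - <<'E'
from h import *
import cv2
to(.534,-.1744,.2)
cv2.imwrite("pics/s3.png",cv2.resize(r.camera("side")[50:230,130:310,::-1],None,fx=3,fy=3,interpolation=2))
E
```

```text
time: 4.25
ee_pos: [0.566, 0.2637, 0.1892]
eef_rot: [0.079, 0.704, -0.086, 0.7]
ft_force: [0.9, 0.4, -0.3]
width: 0.0206
time: 4.5
ee_pos: [0.5661, 0.2637, 0.1991]
eef_rot: [0.079, 0.704, -0.086, 0.7]
ft_force: [-0.2, -0.6, -0.4]
width: 0.0206
t 4.5 pos [0.5661 0.2637 0.1991] axx [-0.0069 -0.0084 -0.9999] y [ 0.2312  0.9728 -0.0098] F [-0.2111 -0.5767 -0.4055] w 0.0206 q [-0.714   0.3523  0.2606  1.4999 -0.0875  1.3113  0.892 ]
slide cm [  0.3003 -43.3638   7.0107] verticalroll?
```

View pics/s3.png

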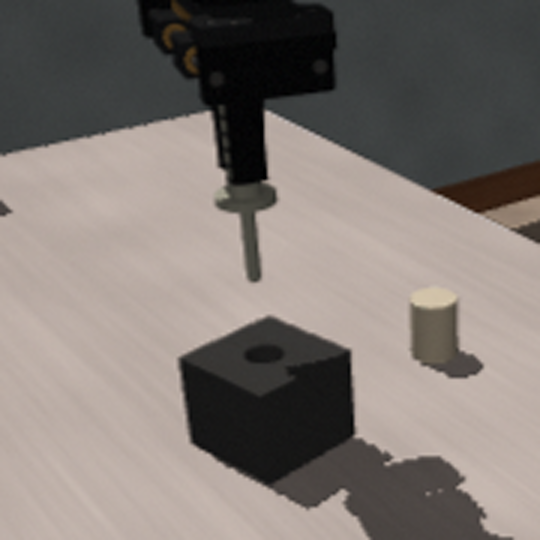

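Run:
```python
from h import *
import cv2
print("tip side",pl("side",src((255,278),3,(130,50)),.1255))
print("collar side",pl("side",src((246,197),3,(130,50)),.1835))
print("hole",pl("side",src((265,354),3,(130,50)),.07))
im=r.camera("top");cv2.imwrite("pics/t3.png",cv2.resize(im[170:270,90:220,::-1],None,fx=5,fy=5,interpolation=2))
```

```text
tip side [0.5679 0.269  0.1255]
collar side [0.5661 0.2662 0.1835]
hole [0.5674 0.2648 0.07  ]
```

View pics/t3.png

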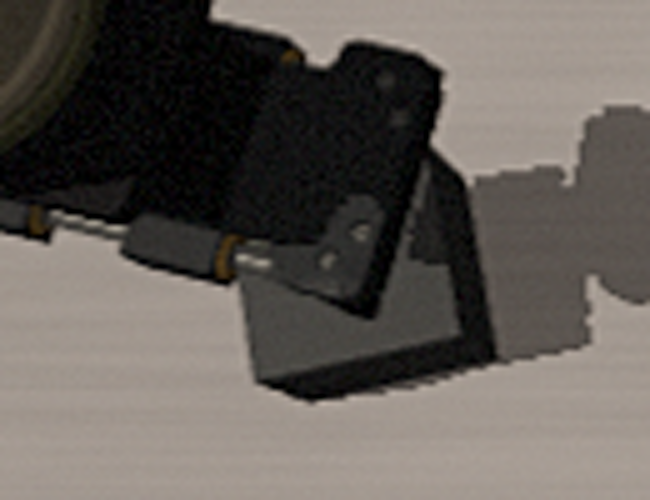

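```bash
python3 -m jog '[{"slide":[0,-2,0.3],"roll":0},{"slide":[0,-5,0.8],"roll":0},{"slide":[0,-8.5,1.4],"roll":0},{"slide":[0,-12,2],"roll":0},{"slide":[0,-15.5,2.5],"roll":0}]'; python3 -c "
from h import *
to(.534,-.1744,.2)"
```

```text
time: 5.02
ee_pos: [0.5527, 0.1051, 0.1973]
eef_rot: [0.078, 0.706, -0.087, 0.699]
ft_force: [0.5, -0.0, -0.5]
width: 0.0204
t 5.0167 pos [0.5527 0.1051 0.1973] axx [-0.0119 -0.0111 -0.9999] y [ 0.2307  0.9729 -0.0135] F [ 0.5166 -0.0162 -0.5381] w 0.0204 q [-0.5614  0.221   0.3342  1.6703 -0.0668  1.277   1.1234]
slide cm [  0.0638 -27.6257   4.6273] verticalroll?
```

```bash
python3 -m jog '[{"slide":[0,-3,0.5],"roll":0},{"slide":[0,-6.4,1.1],"roll":0},{"slide":[0,-9.7,1.6],"roll":0},{"slide":[0,-13,2.1],"roll":0},{"slide":[0,-16,2.6],"roll":0}]'; python3 -c "
from h import *
to(.534,-.1744,.2)"
```

```text
time: 5.43
ee_pos: [0.5398, -0.0587, 0.1978]
eef_rot: [0.078, 0.707, -0.087, 0.698]
ft_force: [0.3, 0.8, -1.0]
width: 0.0207
t 5.4333 pos [ 0.5398 -0.0587  0.1978] axx [-0.0143 -0.0115 -0.9998] y [ 0.2314  0.9727 -0.0145] F [ 0.2879  0.7859 -1.0299] w 0.0207 q [-0.3755  0.1784  0.4425  1.7252 -0.0667  1.2691  1.4188]
slide cm [ -0.0753 -11.3864   2.1156] verticalroll?
```

```bash
python3 -m jog '[{"slide":[0,-3.5,0.6],"roll":0},{"slide":[0,-7,1.3],"roll":0},{"slide":[0,-10,1.9],"roll":0},{"slide":[0,-11.4,2.1],"roll":0},{"slide":[0,-11.4,2.1],"roll":0}]'; python3 -m jog '[{"slide":[0,0,0],"roll":0},{"slide":[0,0,0],"roll":0}]';python3 - <<'E'
from h import *
import cv2
to(.534,-.1744,.14)
cv2.imwrite("pics/s4.png",cv2.resize(r.camera("side")[170:410,275:455,::-1],None,fx=2.5,fy=2.5,interpolation=2))
cv2.imwrite("pics/t4.png",cv2.resize(r.camera("top")[180:300,310:450,::-1],None,fx=5,fy=5,interpolation=2))
E
```

```text
time: 5.85
ee_pos: [0.5319, -0.179, 0.1979]
eef_rot: [0.079, 0.707, -0.09, 0.697]
ft_force: [0.3, 0.0, -1.0]
width: 0.0206
time: 6.02
ee_pos: [0.5312, -0.1786, 0.1966]
eef_rot: [0.079, 0.708, -0.09, 0.696]
ft_force: [-0.2, 0.5, -1.4]
width: 0.0212
t 6.0167 pos [ 0.5312 -0.1786  0.1966] axx [-0.0192 -0.0129 -0.9997] y [ 0.2375  0.9712 -0.0171] F [-0.2052  0.5058 -1.4008] w 0.0212 q [-0.2188  0.228   0.5255  1.6847 -0.1001  1.2748  1.6571]
slide cm [5.6505 0.5683 0.2576] verticalroll?
```

View pics/s4.png

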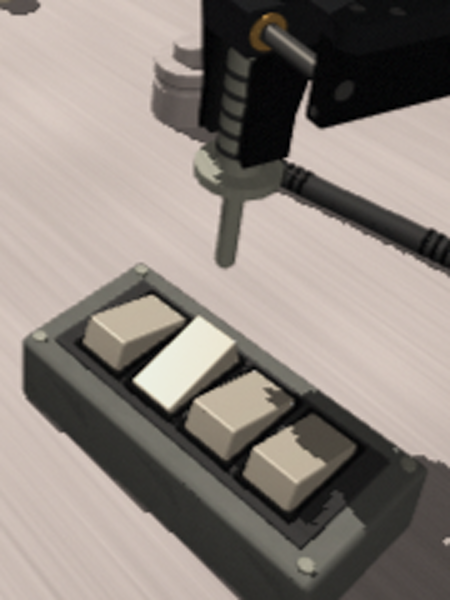

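View pics/t4.png

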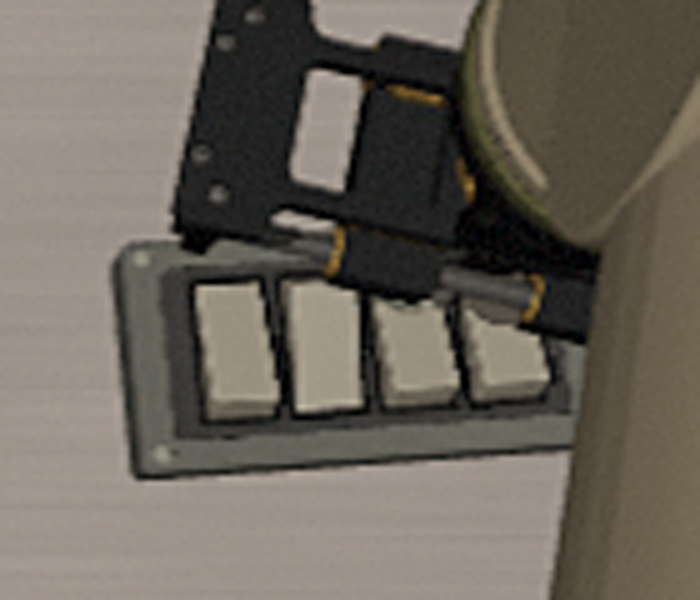

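Run:
```python
from h import *
print("tip",pl("side",src((226,264),2.5,(275,170)),.1235))
# target in side-image-consistent coordinates
S=[src(p,4,(275,270)) for p in((226,32),(655,342),(490,505),(63,137))]
c=np.mean([pl("side",p,.051) for p in S],axis=0);print("box c",c)
a=np.array([.9975,.071]);b=np.array([-.071,.9975]);print("target",c[:2]+.018*b+.018*a)
```

```text
tip [ 0.5292 -0.1798  0.1235]
box c [ 0.5156 -0.1931  0.051 ]
target [ 0.5323 -0.1739]
```

```bash
python3 -c "
from h import *
to(.5345,-.1728,.149)"
```

```text
t 6.1167 pos [ 0.5319 -0.1777  0.1972] axx [-0.018  -0.0126 -0.9998] y [ 0.2358  0.9717 -0.0165] F [-0.5326 -0.3145 -0.5816] w 0.0208 q [-0.2197  0.2274  0.5249  1.684  -0.1003  1.275   1.6572]
slide cm [4.8087 0.6169 0.2113] verticalroll?
```

```bash
python3 -m jog '[{"slide":[1,0.3,0.1],"roll":0},{"slide":[2.5,0.6,0.2],"roll":0},{"slide":[4,0.6,0.2],"roll":0},{"slide":[4.7,0.6,0.2],"roll":0},{"slide":[4.7,0.6,0.2],"roll":0}]'
python3 - <<'E'
from h import *
import cv2
to(.5345,-.1728,.13)
cv2.imwrite("pics/s5.png",cv2.resize(r.camera("side")[250:390,285:445,::-1],None,fx=4,fy=4,interpolation=2))
E
```

```text
time: 6.53
ee_pos: [0.5334, -0.1718, 0.1479]
eef_rot: [0.078, 0.709, -0.089, 0.695]
ft_force: [-1.1, 0.8, -0.3]
width: 0.0207
t 6.5333 pos [ 0.5334 -0.1718  0.1479] axx [-0.0213 -0.0121 -0.9997] y [ 0.2346  0.972  -0.0167] F [-1.1015  0.8159 -0.298 ] w 0.0207 q [-0.2164  0.2731  0.5134  1.7414 -0.1247  1.1808  1.6646]
slide cm [ 1.7932 -0.0428  0.1628] verticalroll?
```

View pics/s5.png

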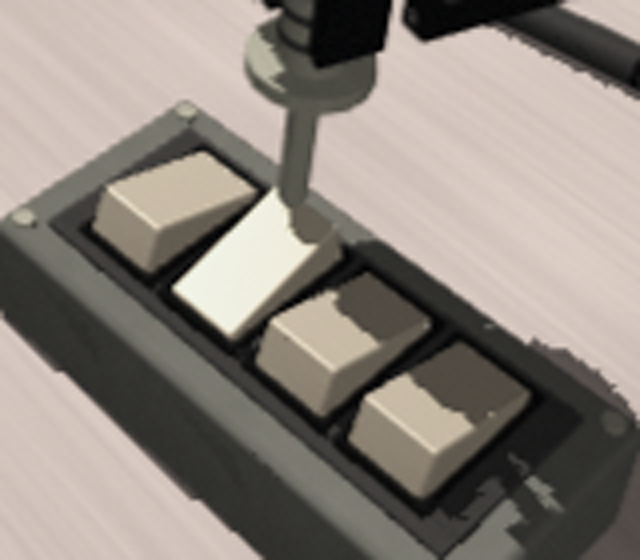

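Run:
```python
from h import *
q=pl("side",src((292,202),4,(285,250)),.075);print(q)
for z in (.0667,.0587):
  for d in (0,): print(src((0,0),4,(0,0)), (proj("side",np.array([q[0],q[1],z]))-[285,250]+.5)*4)
```

```text
[ 0.5298 -0.1731  0.075 ]
[-0.375 -0.375] [290.0514 220.5877]
[-0.375 -0.375] [287.7306 237.7316]
```

```bash
python3 -m jog '[{"slide":[0,-0.1,0.2],"roll":0},{"slide":[0.4,-0.1,0.2],"roll":0},{"slide":[0.8,-0.1,0.25],"roll":0},{"slide":[1.2,-0.1,0.25],"roll":0},{"slide":[1.4,-0.1,0.25],"roll":0}]'
python3 - <<'E'
from h import *
to(.536,-.1728,.13)
E
```

```text
time: 7.0
ee_pos: [0.5364, -0.174, 0.1352]
eef_rot: [0.079, 0.708, -0.089, 0.696]
ft_force: [2.1, -0.2, 2.5]
width: 0.021
t 7.0 pos [ 0.5364 -0.174   0.1352] axx [-0.0185 -0.0125 -0.9998] y [ 0.2351  0.9718 -0.0165] F [ 2.0581 -0.1614  2.4711] w 0.021 q [-0.209   0.2922  0.5112  1.7485 -0.1359  1.1544  1.6745]
slide cm [ 0.5205  0.1198 -0.0568] verticalroll?
```

```bash
python3 -m jog '[{"slide":[0.2,0.1,0],"roll":0},{"slide":[0.4,0.1,0],"roll":0},{"slide":[0.4,0.1,0],"roll":0}]'
python3 - <<'E'
from h import *
import cv2
to(.536,-.1728,.13)
cv2.imwrite("pics/s6.png",cv2.resize(r.camera("side")[250:390,285:445,::-1],None,fx=4,fy=4,interpolation=2))
E
```

```text
time: 7.25
ee_pos: [0.5368, -0.1731, 0.1311]
eef_rot: [0.079, 0.708, -0.089, 0.696]
ft_force: [2.4, -1.0, 0.9]
width: 0.0206
t 7.25 pos [ 0.5368 -0.1731  0.1311] axx [-0.0179 -0.0127 -0.9998] y [ 0.2349  0.9719 -0.0165] F [ 2.4356 -0.9715  0.9272] w 0.0206 q [-0.2092  0.2964  0.5097  1.7528 -0.1382  1.1457  1.6744]
slide cm [ 0.1124  0.0114 -0.0879] verticalroll?
```

View pics/s6.png

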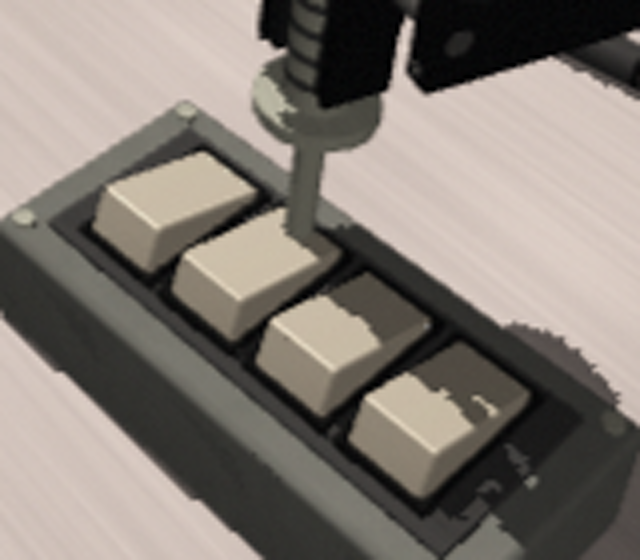

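The odd rocker has tipped (top face at (260,255), tip at (300,228)) and nearly matches. I'll press until the stop shows in the force.

```bash
python3 -m jog '[{"slide":[0.15,0,0],"roll":0},{"slide":[0.3,0,0],"roll":0},{"slide":[0.3,0,0],"roll":0}]'
python3 - <<'E'
from h import *
to(.536,-.1728,.13)
E
```

```text
time: 7.55
ee_pos: [0.5373, -0.1731, 0.1292]
eef_rot: [0.079, 0.707, -0.089, 0.697]
ft_force: [-0.1, 0.5, 10.2]
width: 0.0208
t 7.55 pos [ 0.5373 -0.1731  0.1292] axx [-0.0167 -0.0124 -0.9998] y [ 0.235   0.9719 -0.016 ] F [-0.1269  0.4901 10.2176] w 0.0208 q [-0.2084  0.2986  0.5093  1.7546 -0.1402  1.141   1.6758]
slide cm [-0.0777  0.0023 -0.1318] verticalroll?
```

At the stop (10 N). Lifting clear and checking.

```bash
python3 -m jog '[{"slide":[0.1,0,0],"roll":0},{"slide":[-0.5,0,0],"roll":0},{"slide":[-2,0,0],"roll":0},{"slide":[-4.5,0,0],"roll":0},{"slide":[-7,0,0],"roll":0}]';python3 -m jog '[{"slide":[-0.3,0,0],"roll":0},{"slide":[-0.3,0,0],"roll":0}]'
python3 - <<'E'
from h import *
import cv2
to(.5663,.2636,.2)
cv2.imwrite("pics/s7.png",cv2.resize(r.camera("side")[190:400,275:445,::-1],None,fx=2.8,fy=2.8,interpolation=2))
E
```

```text
time: 7.97
ee_pos: [0.5372, -0.172, 0.1991]
eef_rot: [0.079, 0.709, -0.089, 0.696]
ft_force: [0.8, -1.0, -0.3]
width: 0.0208
time: 8.13
ee_pos: [0.5375, -0.1721, 0.2033]
eef_rot: [0.079, 0.708, -0.089, 0.696]
ft_force: [0.3, -1.1, -1.4]
width: 0.0203
t 8.1333 pos [ 0.5375 -0.1721  0.2033] axx [-0.0187 -0.0119 -0.9998] y [ 0.2352  0.9718 -0.016 ] F [ 0.3148 -1.075  -1.4432] w 0.0203 q [-0.2269  0.2323  0.5226  1.6655 -0.1025  1.29    1.6474]
slide cm [-0.247  43.0258 -7.4514] verticalroll?
```

View pics/s7.png

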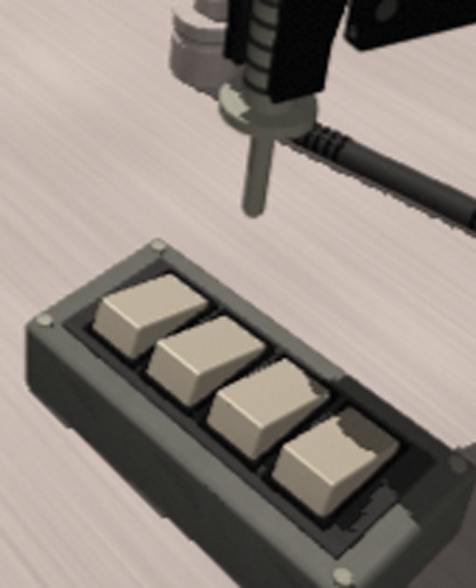

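All four rockers match (faces near (152,300), (206,345), (268,390), (335,445)), and the stylus is still straight in the jaws. Now back to the block.

```bash
python3 -m jog '[{"slide":[0,2.5,-0.4],"roll":0},{"slide":[0,6,-1],"roll":0},{"slide":[0,9.5,-1.6],"roll":0},{"slide":[0,13,-2.2],"roll":0},{"slide":[0,16.5,-2.8],"roll":0}]'; python3 -c "
from h import *
to(.5663,.2636,.2)"
```

```text
time: 8.6
ee_pos: [0.5473, -0.0033, 0.198]
eef_rot: [0.079, 0.71, -0.089, 0.694]
ft_force: [0.8, -0.1, -1.0]
width: 0.0209
t 8.6 pos [ 0.5473 -0.0033  0.198 ] axx [-0.0233 -0.012  -0.9997] y [ 0.2351  0.9718 -0.0171] F [ 0.7648 -0.0608 -1.0394] w 0.0209 q [-0.4442  0.1959  0.4113  1.7037 -0.0697  1.2825  1.3149]
slide cm [-0.5672 26.3808 -4.4398] verticalroll?
```

```bash
python3 -m jog '[{"slide":[-0.2,3.2,-0.5],"roll":0},{"slide":[-0.5,6.6,-1.1],"roll":0},{"slide":[-0.6,10,-1.7],"roll":0},{"slide":[-0.6,13.4,-2.3],"roll":0},{"slide":[-0.6,16.8,-2.8],"roll":0}]'; python3 -c "
from h import *
to(.5663,.2636,.2)"
```

```text
time: 9.02
ee_pos: [0.5586, 0.1681, 0.1999]
eef_rot: [0.078, 0.711, -0.089, 0.693]
ft_force: [0.7, 0.1, -1.1]
width: 0.0206
t 9.0167 pos [0.5586 0.1681 0.1999] axx [-0.0259 -0.0129 -0.9996] y [ 0.235   0.9718 -0.0186] F [ 0.6748  0.1219 -1.1324] w 0.0206 q [-0.6272  0.2768  0.3087  1.5973 -0.0821  1.3096  1.0274]
slide cm [-0.1521  9.4602 -1.4964] verticalroll?
```

```bash
python3 -m jog '[{"slide":[0,3,-0.5],"roll":0},{"slide":[0,6,-1],"roll":0},{"slide":[0,8.5,-1.4],"roll":0},{"slide":[0,9.4,-1.5],"roll":0},{"slide":[0,9.4,-1.5],"roll":0}]';python3 -m jog '[{"slide":[0,0,0],"roll":0},{"slide":[0,0,0],"roll":0}]'
python3 - <<'E'
from h import *
import cv2
to(.5663,.2636,.2)
cv2.imwrite("pics/s8.png",cv2.resize(r.camera("side")[80:220,160:280,::-1],None,fx=4,fy=4,interpolation=2))
E
```

```text
time: 9.43
ee_pos: [0.5646, 0.2657, 0.1962]
eef_rot: [0.076, 0.712, -0.088, 0.693]
ft_force: [0.2, 0.4, -1.7]
width: 0.0205
time: 9.6
ee_pos: [0.5642, 0.264, 0.1951]
eef_rot: [0.076, 0.712, -0.089, 0.692]
ft_force: [0.2, 0.7, -0.7]
width: 0.0209
t 9.6 pos [0.5642 0.264  0.1951] axx [-0.0308 -0.0153 -0.9994] y [ 0.2321  0.9724 -0.022 ] F [ 0.1576  0.7167 -0.726 ] w 0.0209 q [-0.7145  0.371   0.2663  1.4852 -0.0984  1.333   0.8972]
slide cm [-0.493  -0.0045  0.1974] verticalroll?
```

View pics/s8.png

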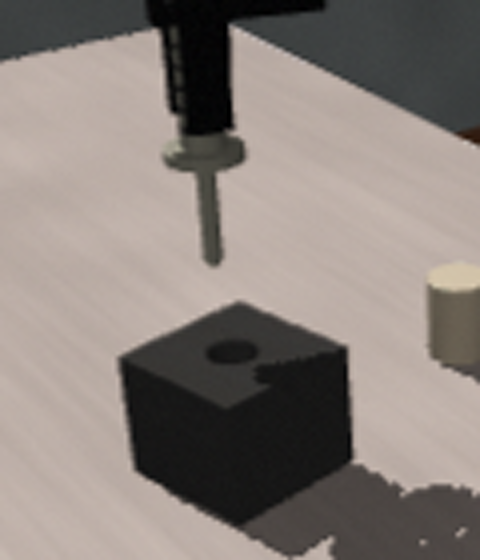

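Run:
```python
from h import *
print("tip",pl("side",src((212,262),4,(160,80)),.1215),"hole",pl("side",src((231,352),4,(160,80)),.07),"collar",pl("side",src((204,155),4,(160,80)),.182))
to(.5663,.2636,.153)
```

```text
tip [0.5621 0.2677 0.1215] hole [0.5664 0.2657 0.07  ] collar [0.5586 0.2569 0.182 ]
t 9.65 pos [0.5645 0.2639 0.1956] axx [-0.0301 -0.0149 -0.9994] y [ 0.2326  0.9723 -0.0215] F [-0.7999 -0.1098 -0.8608] w 0.0206 q [-0.7142  0.3705  0.2665  1.4848 -0.0984  1.3331  0.8971]
slide cm [4.2533 0.1054 0.2914] verticalroll?
```

Run:
```python
from h import *
to(.5688,.2619,.156)
```

```text
t 9.65 pos [0.5645 0.2639 0.1956] axx [-0.0301 -0.0149 -0.9994] y [ 0.2326  0.9723 -0.0215] F [-0.7999 -0.1098 -0.8608] w 0.0206 q [-0.7142  0.3705  0.2665  1.4848 -0.0984  1.3331  0.8971]
slide cm [ 3.9485 -0.0082  0.5663] verticalroll?
```

```bash
python3 -m jog '[{"slide":[1,0,0.3],"roll":0},{"slide":[2.2,0,0.6],"roll":0},{"slide":[3.4,0,0.6],"roll":0},{"slide":[3.8,0,0.6],"roll":0},{"slide":[3.8,0,0.6],"roll":0}]'
python3 - <<'E'
from h import *
import cv2
cv2.imwrite("pics/s9.png",cv2.resize(r.camera("side")[80:220,160:280,::-1],None,fx=4,fy=4,interpolation=2))
to(.5688,.2619,.089)
E
```

```text
time: 10.07
ee_pos: [0.5682, 0.2612, 0.1552]
eef_rot: [0.076, 0.713, -0.09, 0.691]
ft_force: [0.1, -0.5, -0.6]
width: 0.0205
t 10.1167 pos [0.5687 0.2616 0.1564] axx [-0.0317 -0.0158 -0.9994] y [ 0.2327  0.9723 -0.0227] F [ 0.1532  0.2635 -1.0498] w 0.0204 q [-0.7044  0.4053  0.2627  1.5228 -0.1076  1.2632  0.9098]
slide cm [6.7383 0.1856 0.1884] verticalroll?
```

View pics/s9.png

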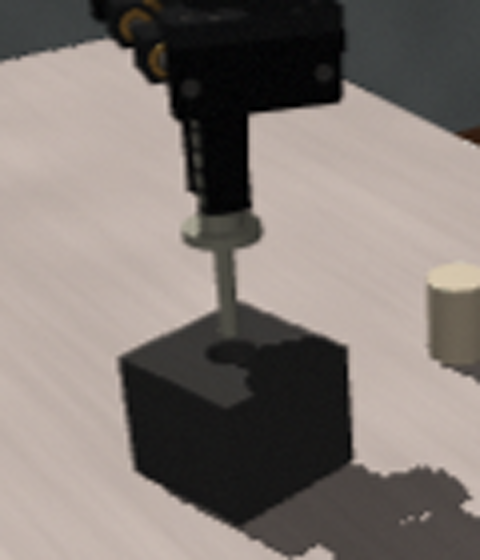

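```bash
python3 -m jog '[{"slide":[1,0,0.1],"roll":0},{"slide":[2.2,0.1,0.1],"roll":0},{"slide":[3.5,0.1,0.1],"roll":0},{"slide":[4.7,0.1,0.2],"roll":0},{"slide":[5.4,0.1,0.2],"roll":0}]'
python3 - <<'E'
from h import *
to(.5675,.2626,.089)
E
```

```text
time: 10.53
ee_pos: [0.5683, 0.2608, 0.0998]
eef_rot: [0.076, 0.713, -0.09, 0.691]
ft_force: [-0.3, 0.0, -0.6]
width: 0.021
t 10.5333 pos [0.5683 0.2608 0.0998] axx [-0.0339 -0.0171 -0.9993] y [ 0.2326  0.9723 -0.0245] F [-0.3175  0.0366 -0.6292] w 0.021 q [-0.6972  0.4554  0.254   1.5789 -0.1207  1.1608  0.92  ]
slide cm [ 1.0828  0.1862 -0.0856] verticalroll?
```

```bash
python3 -m jog '[{"slide":[0.4,0.1,0],"roll":0},{"slide":[0.8,0.2,0],"roll":0},{"slide":[1,0.2,0],"roll":0},{"slide":[1,0.2,0],"roll":0}]'
python3 - <<'E'
from h import *
import cv2
to(.5675,.2626,.089)
cv2.imwrite("pics/s10.png",cv2.resize(r.camera("side")[100:220,170:280,::-1],None,fx=5,fy=5,interpolation=2))
E
```

```text
time: 10.87
ee_pos: [0.5684, 0.2628, 0.0898]
eef_rot: [0.075, 0.713, -0.09, 0.691]
ft_force: [-0.2, 0.7, -1.4]
width: 0.0207
t 10.8667 pos [0.5684 0.2628 0.0898] axx [-0.0338 -0.017  -0.9993] y [ 0.2324  0.9723 -0.0244] F [-0.1996  0.736  -1.3511] w 0.0207 q [-0.6976  0.4674  0.2515  1.5847 -0.1237  1.1432  0.9195]
slide cm [ 0.0797 -0.0346 -0.0839] verticalroll?
```

View pics/s10.png

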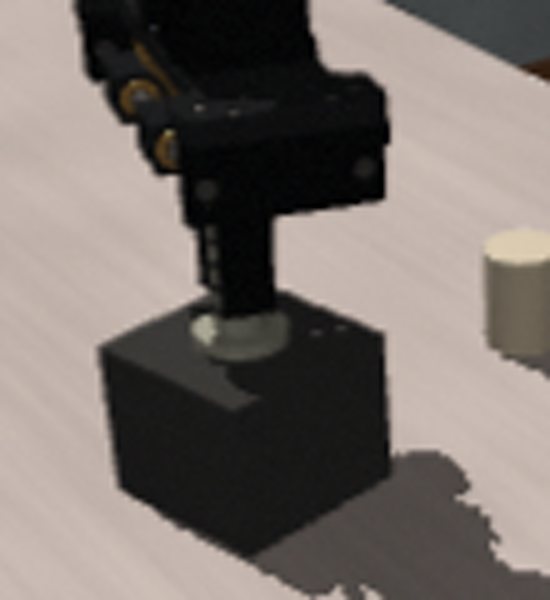

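The collar at (240,335) in the crop is about a millimetre above the block. Lowering to contact.

```bash
python3 -m jog '[{"slide":[0.1,0,-0.05],"roll":0},{"slide":[0.2,0,-0.05],"roll":0},{"slide":[0.2,0,-0.05],"roll":0}]'
python3 - <<'E'
from h import *
to(.5675,.2626,.089)
E
```

```text
time: 11.17
ee_pos: [0.5685, 0.263, 0.0891]
eef_rot: [0.076, 0.713, -0.09, 0.691]
ft_force: [-1.6, -0.4, 2.9]
width: 0.0207
t 11.1667 pos [0.5685 0.263  0.0891] axx [-0.0323 -0.016  -0.9994] y [ 0.2325  0.9723 -0.0231] F [-1.5502 -0.3551  2.8555] w 0.0207 q [-0.6979  0.467   0.2513  1.5866 -0.1239  1.1398  0.9192]
slide cm [ 0.0178 -0.0648 -0.0828] verticalroll?
```

```bash
for i in 1 2 3; do python3 -m jog '[{"slide":[0,0,0],"roll":0},{"slide":[0,0,0],"roll":0},{"slide":[0,0,0],"roll":0},{"slide":[0,0,0],"roll":0},{"slide":[0,0,0],"roll":0}]' 0 10; done
python3 - <<'E'
from h import *
import cv2
to(.5675,.2626,.2)
cv2.imwrite("pics/s11.png",cv2.resize(r.camera("side")[100:220,170:280,::-1],None,fx=5,fy=5,interpolation=2))
E
```

```text
time: 11.58
ee_pos: [0.5684, 0.263, 0.089]
eef_rot: [0.076, 0.713, -0.09, 0.691]
ft_force: [-0.1, 0.0, 0.7]
width: 0.0464
time: 12.0
ee_pos: [0.5684, 0.263, 0.089]
eef_rot: [0.076, 0.713, -0.09, 0.691]
ft_force: [1.1, 0.2, 0.5]
width: 0.0797
time: 12.42
ee_pos: [0.5685, 0.263, 0.0891]
eef_rot: [0.076, 0.713, -0.09, 0.691]
ft_force: [0.2, 1.0, -0.2]
width: 0.0873
t 12.4167 pos [0.5685 0.263  0.0891] axx [-0.0323 -0.0161 -0.9993] y [ 0.2326  0.9723 -0.0232] F [ 0.1993  1.0261 -0.2029] w 0.0873 q [-0.6978  0.4671  0.2512  1.5867 -0.1239  1.1398  0.9192]
slide cm [-11.0822  -0.3182  -0.3912] verticalroll?
```

View pics/s11.png

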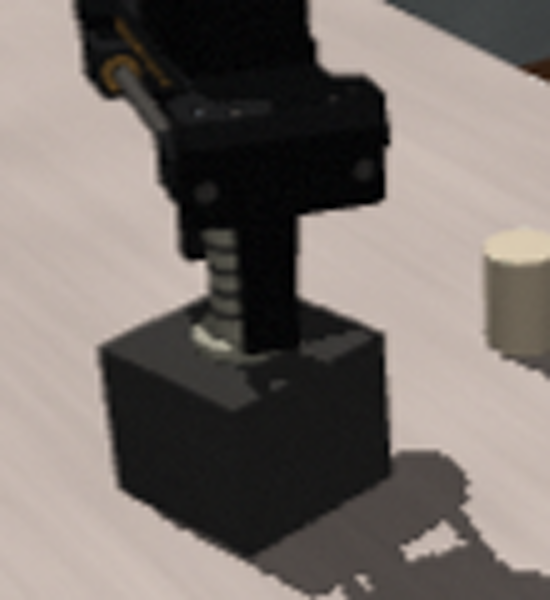

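Fingers are open, and the stylus (grip at (225,275)) stands with its collar on the block. Retracting straight up.

```bash
python3 -m jog '[{"slide":[-1.5,-0.05,-0.05],"roll":0},{"slide":[-4,-0.1,-0.1],"roll":0},{"slide":[-7,-0.2,-0.2],"roll":0},{"slide":[-10,-0.3,-0.3],"roll":0},{"slide":[-12,-0.3,-0.4],"roll":0}]'; python3 -m jog '[{"slide":[-3,0,-3],"roll":0},{"slide":[-3,0,-6],"roll":0},{"slide":[-3,0,-9],"roll":0},{"slide":[-3,0,-10],"roll":0},{"slide":[-3,0,-10],"roll":0}]'
python3 - <<'E'
from h import *
import cv2
to(.5675,.2626,.2)
s=r.camera("side");t=r.camera("top")
cv2.imwrite("pics/s12.png",s[:,:,::-1]);cv2.imwrite("pics/t12.png",t[:,:,::-1])
a=cv2.resize(s[130:210,180:260,::-1],(400,400),interpolation=2);b=cv2.resize(s[270:390,285:445,::-1],(400,300),interpolation=2)
cv2.imwrite("pics/c12.png",np.hstack([a,np.vstack([b,np.zeros((100,400,3),np.uint8)])]))
E
```

```text
time: 12.88
ee_pos: [0.5685, 0.2629, 0.2123]
eef_rot: [0.077, 0.712, -0.089, 0.692]
ft_force: [0.1, 0.2, -0.1]
width: 0.0869
time: 13.3
ee_pos: [0.47, 0.2883, 0.2455]
eef_rot: [0.076, 0.712, -0.088, 0.692]
ft_force: [0.2, -0.7, -0.5]
width: 0.0871
t 13.3 pos [0.47   0.2883 0.2455] axx [-0.0299 -0.0134 -0.9995] y [ 0.2295  0.9731 -0.02  ] F [ 0.1521 -0.6611 -0.5336] w 0.0871 q [-0.8272  0.1796  0.2273  1.6084 -0.0469  1.3906  0.7453]
slide cm [ 4.2888 -0.1684 10.1916] verticalroll?
```

View pics/c12.png

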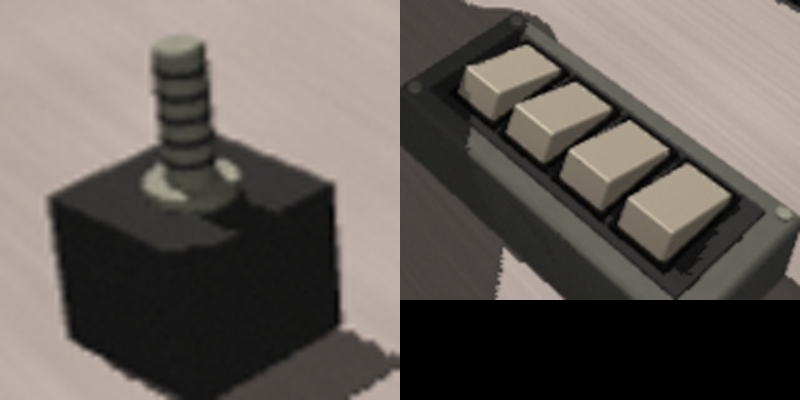

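View pics/t12.png

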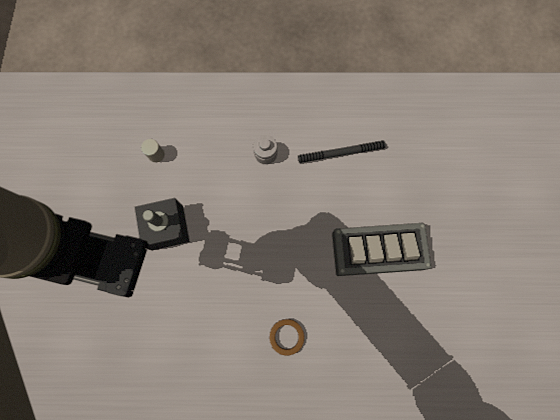

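The stylus stands upright on the block (collar at (190,185), top at (177,45)), all four rockers match, and the arm is clear. One numerical check, then I'll hand in.

```bash
python3 -m jog '[{"slide":[0,0,0],"roll":0},{"slide":[0,0,0],"roll":0}]'
python3 - <<'E'
from h import *
print("top",pl("side",src((177,46),5,(180,130)),.136),"collar",pl("side",src((191,184),5,(180,130)),.076),"hole .5664 .2657")
print(r.close_job())
E
```

```text
time: 13.57
ee_pos: [0.4739, 0.2855, 0.2445]
eef_rot: [0.077, 0.712, -0.09, 0.692]
ft_force: [0.5, -0.1, -0.0]
width: 0.0868
top [0.5661 0.2624 0.136 ] collar [0.5647 0.2596 0.076 ] hole .5664 .2657
the job is handed in; nothing more can be done
None
```

I tipped the odd rocker, the second from the left (robot's +y side), to match the others and stood the stylus back in the rest block. The job was handed in at about 13.6 s and gave no verdict.

- **Pressing:** I lifted the stylus out and pressed the rocker's raised far end down with its tip until the force rose to about 10 N at the stop. Joint angles can't be read directly, but the later pictures show all four rockers at the same tilt.
- **Returning the stylus:** I lowered it until the collar touched the block (about 3 N), opened the gripper and backed clear.
- **Last checks:** The stylus stands upright with its collar on the block. In the side camera its top lies about 3 mm from the hole's centre and its collar about 6 mm; the limit is 14 mm at the grip point. The arm is free of everything, with wrist force readings around 0.5 N.
- **Disagreements:** The two cameras differed by 1–4 mm on the same points. The tool had drifted to a tilt of about 2° by the time I put the stylus back, but the stylus settled flat on its collar once released.

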